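# Set the bleed needle of a pump head

## Task

Set the bleed valve on top of the pump head by its steel T-bar: screw it clockwise (seen from above) until you feel the needle bottom on its seat, but stop there, because turning harder twists the brass hex cartridge round in the head. Then back it off a quarter of a turn from the seat, let go, and leave the loose parts on the bench alone.

Things in the scene. Friction and masses are not known exactly. Their poses are not given: they have to be found in the camera images.
- bar (a point): Centre of the steel T-bar on the pump head: level bar 60 mm long (its x axis), 12 wide (y), 18 high, on an upright 9 mm stem, free for 26 mm below it. The point is on the screw's axis, half-way up the bar, 157 mm above the bench. Turns about the upright axis: clockwise from above closes, anticlockwise opens. Free turning takes about 0.09 N m; at the seat the torque rises steeply.
- cartridge (a joint): Turn (rad, 0 at the start) of the brass hex valve cartridge, 36 mm over its corners, 10 mm high, under the T-bar on the head's aluminium top (106 mm above the bench). Held by friction: it stays put below about 0.8 N m on the T-bar and is dragged round above that. It must not be turned.
- needle_tip (a point): Lower tip of the needle inside the valve, on the screw's axis, out of sight; level with valve_seat when bottomed, it rises 0.5 mm per turn opened (0.125 mm for a quarter turn, far below what readings resolve).
- valve_seat (a point): The seat inside the valve, on the screw's axis, fixed in the pump head, 106 mm above the bench. At the start the valve is open by 2.1 to 3.4 rad of the T-bar; the angle at which the bar bottoms differs each time and shows nowhere outside.
- pump_head: The pump head: square aluminium foot plate 120 x 120 x 12 mm fixed to the bench, black finned barrel (88 mm across), aluminium head (96 mm across, then 62 mm across at its top). A hose barb sticks out 83 mm from the axis along its x axis. Origin under its centre on the bench.
- spanner: Loose steel spanner, 170 mm long along its x axis, lying on the bench: leave alone. Origin under its middle.
- filter: Loose black and white filter element, 36 mm across and 50 mm high, standing on the bench: leave alone. Origin under its centre.
- union: Loose brass hex union, 28 mm across and 36 mm high, standing on the bench: leave alone. Origin under its centre.
Mind the look-alikes: they are no part of the job. Of the things that look like the pump_head, the middle-sized one is meant.

How it is judged:
On the way:
1. the T-bar has been screwed in until the needle bottoms on its seat (z of needle_tip in the frame of pump_head below 0.106006 m), for 0.1 s.
At the end, for the whole second after the job is handed in: After bottoming, the T-bar stands a quarter of a turn open from the seat, within 18 degrees either way (needle lifted 0.099 to 0.151 mm), and stays so released; the cartridge is within 0.17 rad (10 degrees) of where it started and the loose parts are within 30 mm of where they lay (z of needle_tip in the frame of pump_head between 0.106099 and 0.106151 m and value of joint cartridge between -0.17 and 0.17 rad and distance of each of spanner, filter, union from where it was at the start of the episode below 0.03 m); the robot touches nothing.
It fails at once if the cartridge is twisted round in the head by more than 0.17 rad (10 degrees) (value of joint cartridge above 0.17 rad or value of joint cartridge below -0.17 rad).
It fails at once if a loose part is knocked over or moved by more than 30 mm (distance of any of spanner, filter, union from where it was at the start of the episode above 0.03 m or angle between any of filter, union's own z axis and vertical above 0.5 rad).
It also fails if it takes over 72 s, if anything falls off the work surface, if the arm or the gripper's body presses on something with over 40 N, if the wrist force passes 120 N, or if a joint passes its speed limit or range.

## Robot

A 7-joint arm with a two-finger parallel gripper is mounted at the origin on the work surface. World frame = base frame: x ahead of the robot, y to its left, z up, the work surface at z = 0. Lengths are in m, angles in rad, forces in N, time in s.
With the tool pointing down it reaches from about 0.35 to 0.9 m from the base axis. Payload 19.9 kg.
Tool frame: the origin (TCP) lies on the front face of the gripper's body, between the roots of the fingers; the fingertips stand 73 mm ahead of it and the grasp point (between the pads) lies ctrl.hold_point_z ahead of it (ctrl.hold_point_z is the distance from the TCP to the grasp point, in m); z points along the fingers, x is the direction in which the jaws open and shut, and the axes are right-handed (so a half turn about z gives the same grasp; the last joint's range is limited). The gripper opens to 85 mm and grips with 20 to 120 N. Pads are 22 mm wide; open, the fingers measure 114 mm over their backs; the gripper's body (76 mm by 85 mm) begins 54 mm behind the grasp point. The pads swing forward as they close: fully open they stand 13 mm farther back than shut.
Start: joints at [-1.232, 0.417, -0.01, 1.614, 0.005, 1.111, -0.053], TCP at [0.232, 0.58, 0.304] pointing down, gripper open.
Joint ranges: [-2.81, 2.81], [-0.39, 2.02], [-1.27, 1.25], [0.06, 2.57], [-1.19, 4.33], [0.19, 2], [-2.82, 2.82]. Speed limits (rad/s): [1.89, 1.89, 2.39, 2.39, 3.01, 3.01, 3.01].

## Interface

Orientations are given as a rotation vector (axis times angle).
In Python, from cell import ctrl gives the robot as it stands.
- The arm moves only by the tool carry_out, never from a script. Its argument "rows" is a list that holds one entry, the list of rows, each a list of 7 numbers: the turn, a rotation vector about the tool's x, y, z in rad, then the shift along the tool's x, y, z in mm, then the closure, from -1 (fully open) to 1 (shut). A call has 1 to 8 rows; each row is the pose to reach, as a shift and turn from the pose measured when the call began, along the tool's axes at that moment; what a row does not reach only later rows make up. A row lasts 1/10 s, in which the tool goes at most 50 mm and 8.59 degrees, less where a joint would pass 70% of its speed; a pose out of reach is approached as far as the arm can. A call with a gripper value outside its range is refused whole. The fingers move at their own pace and stop on an object; "squeeze" is the grip in N (left out, the last holds). Time passes only in rows, so rows that repeat a pose let the fingers close. It gives the time, the measured TCP pose, the force and the opening at its end, in the units of the state.
- ctrl.sense(): the state, without advancing time (a new reading comes with each control period).
- ctrl.snapshot(name): name is "side" or "top" or "wrist"; returns a dict with "frame" (420x560x3 uint8, red, green, blue), "K" (3x3 intrinsics, pixels), "k1" (the pictures are not rectified: a ray, as slopes to the right and down, at radius r is drawn at 1 + k1 r^2 times it, then the intrinsics apply), "rvec" (rotation vector, rad) and "tvec" (3), from world to camera coordinates, as OpenCV has them. Camera axes: x right, y down, z forward; pixel columns grow to the right and rows downward; lengths in m; the calibration is good to about 2 mm. A picture is of the moment at which its call begins. There is no depth.
- ctrl.hand_in(): hands the job in, once; it reports no verdict.
The state is a dict: "t": time; "qpos": joint angles; "qd": joint speeds; "effort": joint torques, N m; "eef_pos": TCP position; "orientation": TCP orientation; "ft_force": force on the tool from outside, world axes, zero at the start; "torque": the same for the moment, N m; "grip_width": finger opening in m.
Only numpy, scipy, OpenCV 4.12 (cv2) and the standard library are available. Lean on these libraries where they do the work, as an engineer would, in place of code of your own. Each camera call takes 0.05 s, during which the arm holds its last target.

## Working session

There is one attempt and no reset: what is moved stays moved. The work goes in short steps, Python scripts to look and compute and a tool call to move; the robot and the scene stay as the last step left them, time stands still between calls to the robot, and variables do not carry over. Pictures are saved under pics/ and viewed, and the job is handed in when it is done.

Besides the shell and the picture viewer there is one more tool, called after "Request:" by a JSON object that holds its "method" and its "body", one argument or row to a line. carry_out: Moves the arm, as the interface text tells. Its arguments: {"type":"object","properties":{"rows":{"type":"array"},"squeeze":{"type":"number"}},"required":["rows"]}

```bash
ls; mkdir -p pics
python3 - <<'E'
from cell import ctrl
import cv2
s=ctrl.sense(); print(s); print(ctrl.hold_point_z)
for n in ("side","top","wrist"):
    d=ctrl.snapshot(n); cv2.imwrite(f"pics/{n}0.png",d["frame"][:,:,::-1]); print(n,d["K"],d["k1"],d["rvec"],d["tvec"])
E
```

```text
pics
{'t': 0.0, 'qpos': array([-1.23250932,  0.41796735, -0.01030832,  1.61417401,  0.00472136,
        1.11070954, -0.05298309]), 'qd': array([ 0.00054753, -0.00087529,  0.00025965,  0.00085271, -0.00018334,
       -0.001132  ,  0.00130051]), 'effort': array([-1.77273629e-03, -8.64440703e+01,  6.78065736e-01, -4.34899271e+01,
        1.89535139e-02,  7.42170902e-03, -1.56667306e-04]), 'eef_pos': array([0.23160996, 0.58021968, 0.3032644 ]), 'orientation': array([ 2.60013520e+00,  1.76181644e+00, -1.50325927e-03]), 'ft_force': array([ 0.19923048, -0.10154899, -0.08600578]), 'torque': array([ 0.01850157, -0.03280478,  0.0190552 ]), 'grip_width': 0.08548357399562141}
0.0539
side [[436.87396766   0.         281.44689398]
 [  0.         436.87396766 208.03321305]
 [  0.           0.           1.        ]] -0.08362766969063529 [ 2.11619329 -0.19371069  0.08717032] [-0.43847751  0.16821521  0.99675082]
top [[512.58669935   0.         284.61911437]
 [  0.         512.58669935 220.44338851]
 [  0.           0.           1.        ]] 0.05358728980533354 [ 2.17894118 -2.13709379  0.17976013] [-0.01930767  0.47599008  1.22209886]
wrist [[345.8966175    0.         277.89930756]
 [  0.         345.8966175  210.8378773 ]
 [  0.           0.           1.        ]] -0.037797064084436484 [-2.38132778 -1.61267991 -0.24805198] [-0.62379709 -0.03955847  0.37948022]
```

View pics/side0.png

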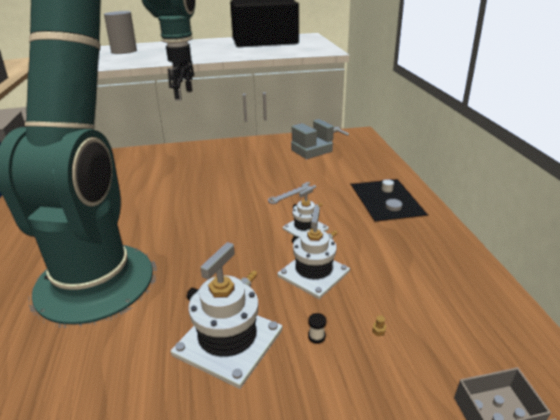

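View pics/top0.png

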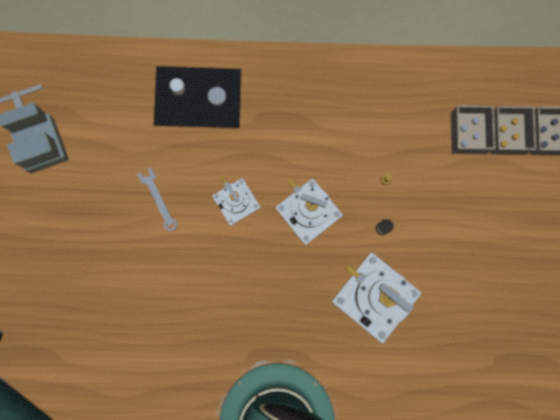

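View pics/wrist0.png

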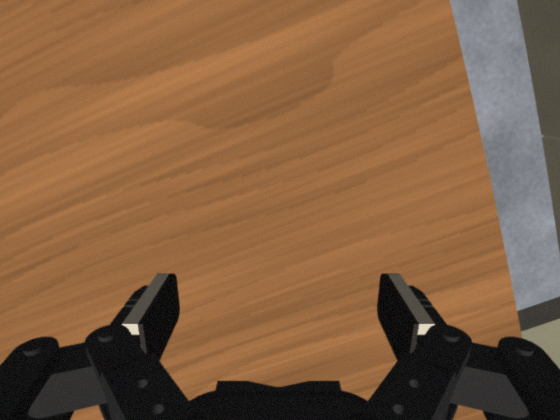

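Three pump heads are visible in the top picture: small at (236,201), middle at (310,211) and large at (377,297). I expect the middle one to have the 120 mm plate, so I'll measure all three and enlarge it.

```bash
cat > h.py <<'E'
import numpy as np, cv2
from cell import ctrl
from scipy.spatial.transform import Rotation as R
def ray(d,px):
    px=np.atleast_2d(np.array(px,float))
    K=d["K"]; u=(px-[K[0,2],K[1,2]])/[K[0,0],K[1,1]]
    rd=np.linalg.norm(u,axis=1); r=rd.copy()
    for _ in range(30): r=rd/(1+d["k1"]*r*r)
    v=u/(1+d["k1"]*r*r)[:,None]
    Rm=cv2.Rodrigues(np.array(d["rvec"],float))[0]
    o=-Rm.T@np.array(d["tvec"]).ravel()
    return o,np.c_[v,np.ones(len(v))]@Rm
def onz(d,px,z):
    o,w=ray(d,px); return o+w*((z-o[2])/w[:,2])[:,None]
def proj(d,P):
    P=np.atleast_2d(P); Rm=cv2.Rodrigues(np.array(d["rvec"],float))[0]
    c=P@Rm.T+np.array(d["tvec"]).ravel(); u=c[:,:2]/c[:,2:]
    u=u*(1+d["k1"]*(u**2).sum(1))[:,None]
    return u*[d["K"][0,0],d["K"][1,1]]+d["K"][:2,2]
E
python3 - <<'E'
from h import *
d=ctrl.snapshot("top"); f=d["frame"]; hsv=cv2.cvtColor(f,cv2.COLOR_RGB2HSV)
m=((hsv[...,1]<60)&(hsv[...,2]>165)).astype(np.uint8)
m=cv2.morphologyEx(m,cv2.MORPH_CLOSE,np.ones((5,5)))
cs,_=cv2.findContours(m,cv2.RETR_EXTERNAL,cv2.CHAIN_APPROX_NONE)
for c in cs:
    if cv2.contourArea(c)<400: continue
    b=cv2.boxPoints(cv2.minAreaRect(c)); P=onz(d,b,0.012)
    print(cv2.contourArea(c),b.mean(0),P.mean(0),np.linalg.norm(P-np.roll(P,1,0),axis=1), np.degrees(np.arctan2(*(P[1]-P[0])[1::-1])))
c=f[165:255,260:360]; cv2.imwrite("pics/crop_top.png",cv2.resize(c,None,fx=7,fy=6.5,interpolation=2)[:,:,::-1])
d=ctrl.snapshot("side");f=d["frame"]
c=f[190:300,265:365]; cv2.imwrite("pics/crop_side.png",cv2.resize(c,None,fx=5,fy=5,interpolation=2)[:,:,::-1])
E
```

```text
3233.0 [377.18298 297.64633] [ 0.29438555 -0.24024719  0.012     ] [0.15791092 0.15675373 0.16033951 0.15492791] -38.523836984403566
2140.5 [308.76828 210.58536] [ 0.50608752 -0.070649    0.012     ] [0.11945812 0.12114531 0.12063813 0.12002412] -49.73850406138165
1071.0 [235.53854 201.06555] [0.52602786 0.1129808  0.012     ] [0.08625707 0.08850973 0.08686953 0.08789997] -57.45381782072855
```

View pics/crop_top.png

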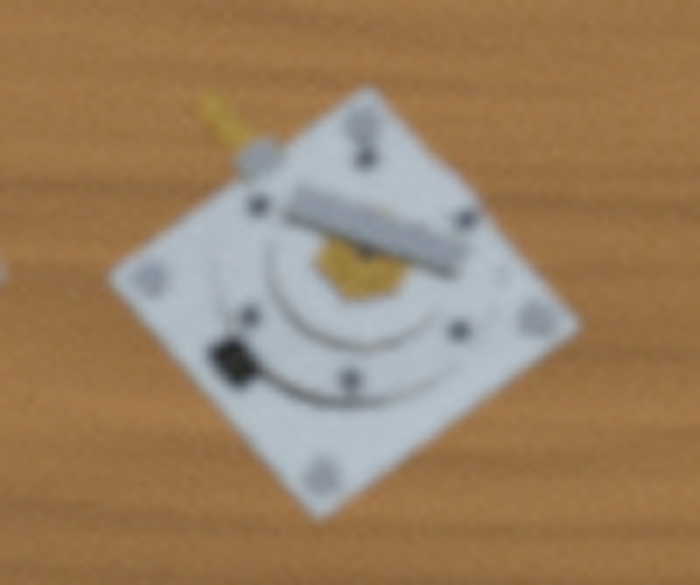

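View pics/crop_side.png

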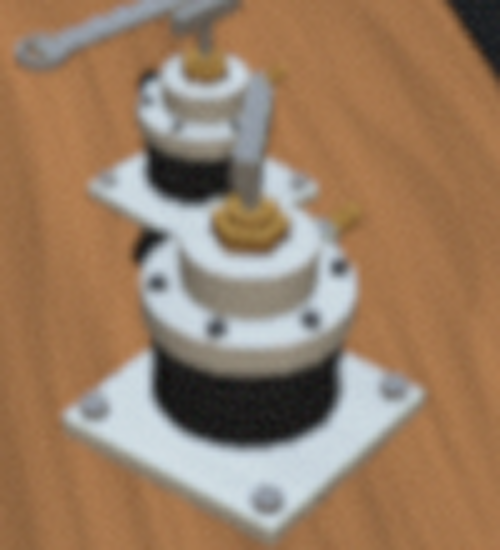

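The middle one has a plate of 120 mm by measurement, against 157 mm and 87 mm for the others. The crops show its grey bar, at about (314,200) in the top picture, above the brass hex. That makes it the one meant. Next I'll locate the bar and choose the wrist branch.

Run:
```python
from h import *
d=ctrl.snapshot("top"); f=d["frame"]
hsv=cv2.cvtColor(f,cv2.COLOR_RGB2HSV)
m=((hsv[...,2]<178)&(hsv[...,2]>110)&(hsv[...,1]<60)).astype(np.uint8)
roi=np.zeros_like(m); roi[188:212,298:332]=1; m*=roi
n,l,st,ce=cv2.connectedComponentsWithStats(m)
i=1+np.argmax(st[1:,4]); c=np.argwhere(l==i)[:,::-1].astype(np.float32)
print(st[i],ce[i])
b=cv2.boxPoints(cv2.minAreaRect(c)); print(b)
for z in (.157,.166):
    P=onz(d,b,z);print(z,P.mean(0),np.linalg.norm(P-np.roll(P,1,0),axis=1),[np.degrees(np.arctan2(*(P[(k+1)%4]-P[k])[1::-1])) for k in (0,1)])
ax=np.array([0.506,-0.0707])
print("proj axis",proj(d,[[*ax,z] for z in (.012,.116,.148,.157,.166)]))
e=ctrl.snapshot("side");print("side",proj(e,[[*ax,z] for z in (.012,.116,.148,.157,.166)]))
s=ctrl.sense();Rm=R.from_rotvec(s["orientation"]).as_matrix();print(Rm, s["qpos"])
v=f.copy()
vv=cv2.resize((l==i).astype(np.uint8)[185:225,290:340]*255,None,fx=10,fy=10);cv2.imwrite("pics/m.png",vv)
```

```text
[298 188  34  24 255] [314.62352941 200.33333333]
[[297.31195 194.70642]
 [326.76147 185.87155]
 [332.62384 205.41284]
 [303.17432 214.24771]]
0.157 [ 0.50589434 -0.0740751   0.157     ] [0.04580599 0.06898108 0.04597318 0.06862513] [np.float64(-71.8101505680165), np.float64(-163.14944208848354)]
0.166 [ 0.50421846 -0.07333828  0.166     ] [0.04543804 0.06842698 0.04560389 0.06807389] [np.float64(-71.81015056801643), np.float64(-163.14944208848354)]
proj axis [[308.8044533  210.4649193 ]
 [312.03500019 203.1817454 ]
 [313.14569088 200.67799158]
 [313.46921586 199.94871697]
 [313.79784797 199.20794196]]
side [[312.72780082 269.82083509]
 [313.85619635 232.69091094]
 [314.22191816 220.36307646]
 [314.32638181 216.8141191 ]
 [314.43155362 213.22845127]]
[[ 3.70735736e-01  9.28738393e-01 -1.06267809e-04]
 [ 9.28738332e-01 -3.70735750e-01 -3.39485680e-04]
 [-3.54690661e-04  2.71644858e-05 -9.99999937e-01]] [-1.23246981  0.41755578 -0.01028978  1.61371233  0.00466715  1.11070411
 -0.0529542 ]
```

View pics/m.png

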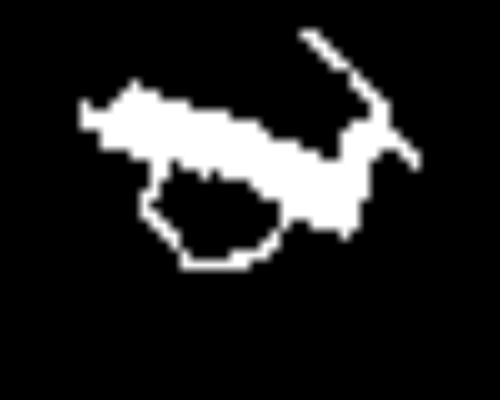

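Run:
```python
from h import *
d=ctrl.snapshot("top"); f=d["frame"]
y0,x0=185,290
g=cv2.resize(f[y0:225,x0:345],None,fx=8,fy=8,interpolation=2); hsv=cv2.cvtColor(g,cv2.COLOR_RGB2HSV)
m=((hsv[...,2]<182)&(hsv[...,2]>110)&(hsv[...,1]<70)).astype(np.uint8)
m=cv2.morphologyEx(m,cv2.MORPH_OPEN,cv2.getStructuringElement(cv2.MORPH_ELLIPSE,(27,27)))
n,l,st,ce=cv2.connectedComponentsWithStats(m); i=1+np.argmax(st[1:,4])
c=np.argwhere(l==i)[:,::-1].astype(np.float32)
b=cv2.boxPoints(cv2.minAreaRect(c)); 
o=g.copy(); cv2.polylines(o,[b.astype(int)],True,(255,0,0),1); cv2.imwrite("pics/m2.png",np.vstack([o,cv2.merge([m*255]*3)])[:,:,::-1])
b=(b+.5)/8-.5+[x0,y0]
P=onz(d,b,.163);print(b,P.mean(0),np.linalg.norm(P-np.roll(P,1,0),axis=1),[np.degrees(np.arctan2(*(P[(k+1)%4]-P[k])[1::-1])) for k in (0,1)])
```

```text
[[290.35672379 197.44358826]
 [294.55838776 184.62312698]
 [330.29272079 196.3343811 ]
 [326.09105682 209.15484238]] [ 0.51164399 -0.06315697  0.163     ] [0.08304413 0.03045148 0.08334831 0.03039659] [np.float64(-16.923614038839222), np.float64(-107.2237237365531)]
```

View pics/m2.png

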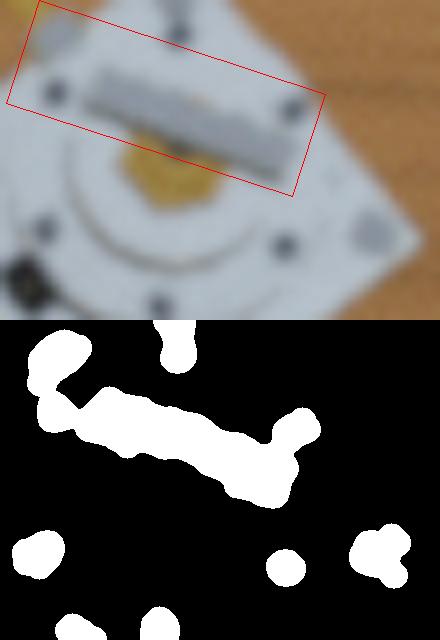

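Run:
```python
from h import *
d=ctrl.snapshot("top")
b=np.array([(82,105),(280,178),(298,135),(100,68)])/8-.44+[290,185]
P=onz(d,b,.163);v=P[1]-P[0]+P[2]-P[3]
print(P.mean(0),np.linalg.norm(P-np.roll(P,1,0),axis=1),np.degrees(np.arctan2(v[1],v[0])))
a=np.arctan2(v[1],v[0])
s=ctrl.sense();Rm=R.from_rotvec(s["orientation"]).as_matrix()
# tool y along bar (either way), x across
for sg in (0,np.pi):
    y=np.array([np.cos(a+sg),np.sin(a+sg),0]);z=np.array([0,0,-1.]);x=np.cross(y,z)
    T=np.c_[x,y,z]; r=R.from_matrix(Rm.T@T).as_rotvec(); print("rot tool",r)
tgt=np.array([.506,-.071,.304]);print("shift tool",Rm.T@(tgt-s["eef_pos"])*1000)
print(np.degrees(np.arctan2(-.071,.506)-np.arctan2(.58,.232)))
```

```text
[ 0.50533584 -0.06984906  0.163     ] [0.01158786 0.05826867 0.01311817 0.05779916] -108.55110627107966
rot tool [1.82239125e-04 9.48459765e-05 1.51481390e+00]
rot tool [-9.63080419e-05  1.85048369e-04 -1.62677874e+00]
shift tool [-5.03326715e+02  4.96249667e+02 -7.15658860e-02]
-76.18596910665198
```

Request:
{"method": "carry_out", "body": {
  "rows": [
    [[0,0,0.09,-31,31,0,-1],[0,0,0.19,-62,62,0,-1],[0,0,0.28,-93,93,0,-1],[0,0,0.38,-125,124,0,-1],[0,0,0.47,-156,155,0,-1],[0,0,0.56,-187,186,0,-1],[0,0,0.66,-218,217,0,-1],[0,0,0.75,-250,247,0,-1]]
  ],
  "squeeze": 50
}}

```text
t: 1.25
eef_pos: [0.3689, 0.255, 0.3041]
orientation: [-3.067, -0.681, -0.001]
ft_force: [0.9, 0.1, 0.5]
grip_width: 0.0855
```

```bash
cat >> h.py <<'E'
def goal(tgt,cw_a):
    s=ctrl.sense();Rm=R.from_rotvec(s["orientation"]).as_matrix()
    y=np.array([np.cos(cw_a),np.sin(cw_a),0]);z=np.array([0,0,-1.]);x=np.cross(y,z)
    T=np.c_[x,y,z]; print("t",s["t"],"eef",s["eef_pos"].round(4),"q",s["qpos"].round(3),"rot",R.from_matrix(Rm.T@T).as_rotvec().round(4),"shift",(Rm.T@(np.array(tgt)-s["eef_pos"])*1000).round(1),"F",s["ft_force"].round(2),"M",s["torque"].round(3),"w",s["grip_width"])
E
python3 -c "
from h import *
goal([.506,-.071,.304],np.radians(-108.5))"
```

```text
t 1.25 eef [0.3689 0.255  0.3041] q [-0.927  0.095  0.27   2.04  -0.03   1.01  -0.205] rot [-5.000e-04 -4.000e-04  7.598e-01] shift [-13.7 353.4   0. ] F [0.93 0.09 0.45] M [ 0.088 -0.066  0.008] w 0.08549774285362227
```

Request:
{"method": "carry_out", "body": {
  "rows": [
    [[0,0,0.09,-2,44,0,-1],[0,0,0.19,-3,88,0,-1],[0,0,0.29,-5,132,0,-1],[0,0,0.38,-7,176,0,-1],[0,0,0.48,-9,220,0,-1],[0,0,0.57,-10,264,0,-1],[0,0,0.67,-12,309,0,-1],[0,0,0.76,-14,353,0,-1]]
  ]
}}

```text
t: 2.05
eef_pos: [0.506, -0.0726, 0.3043]
orientation: [-3.099, 0.511, -0.002]
ft_force: [0.6, 0.5, -0.8]
grip_width: 0.0855
```

```bash
python3 -c "
from h import *
goal([.506,-.071,.304],np.radians(-108.5))
d=ctrl.snapshot('wrist');cv2.imwrite('pics/w1.png',d['frame'][:,:,::-1])
print(proj(d,[[.506,-.071,.166],[.506,-.071,.116]]))"
```

```text
t 2.05 eef [ 0.506  -0.0726  0.3043] q [-0.465  0.246  0.639  1.911 -0.171  1.037 -0.08 ] rot [-0.0009 -0.0009 -0.004 ] shift [-0.5 -1.5  0.3] F [ 0.62  0.48 -0.78] M [ 0.107 -0.044  0.001] w 0.0855385225408361
[[275.8814387  225.10220405]
 [276.19217686 203.13366745]]
```

View pics/w1.png

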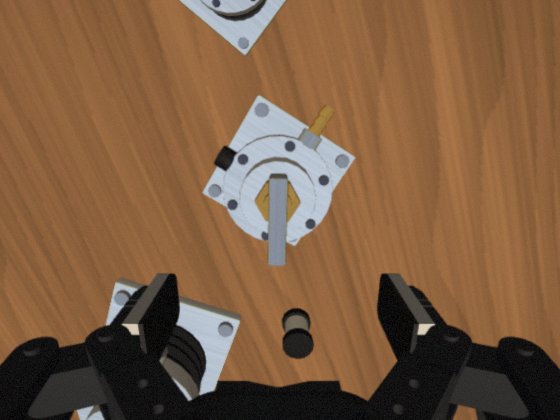

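The bar runs vertically at x≈278, from (278,175) to (277,265), centred between the fingers, whose midpoint is also x≈278. Its axis falls where I predicted. I'll descend and grip.

Request:
{"method": "carry_out", "body": {
  "rows": [
    [[0,0,0,0,-1,30,-1],[0,0,0,0,-1,60,-1],[0,0,0,0,-1,85,-1],[0,0,0,0,-1,93,-1],[0,0,0,0,-1,93,-0.5]]
  ]
}}

```text
t: 2.6
eef_pos: [0.5076, -0.078, 0.2112]
orientation: [3.095, -0.528, 0.002]
ft_force: [-0.4, -0.4, 0.9]
grip_width: 0.0734
```

Request:
{"method": "carry_out", "body": {
  "rows": [
    [[0,0,0,0,0,0,1],[0,0,0,0,0,0,1],[0,0,0,0,0,0,1],[0,0,0,0,0,0,1],[0,0,0,0,0,0,1],[0,0,0,0,0,0,1]]
  ],
  "squeeze": 50
}}

```text
t: 3.2
eef_pos: [0.5064, -0.0776, 0.2118]
orientation: [3.096, -0.528, -0.003]
ft_force: [-18.5, 5.4, 24.9]
grip_width: 0.0114
```

```bash
python3 -c "
from h import *
goal([.506,-.071,.211],np.radians(-108.5))
d=ctrl.snapshot('wrist');cv2.imwrite('pics/w2.png',d['frame'][:,:,::-1])
"
```

```text
t 3.2 eef [ 0.5064 -0.0776  0.2118] q [-0.399  0.384  0.595  1.991 -0.282  0.85   0.013] rot [ 0.0011  0.0017 -0.0151] shift [-2.6 -6.1  0.8] F [-18.51   5.38  24.9 ] M [1.214 4.156 0.124] w 0.011399939936184733
```

View pics/w2.png

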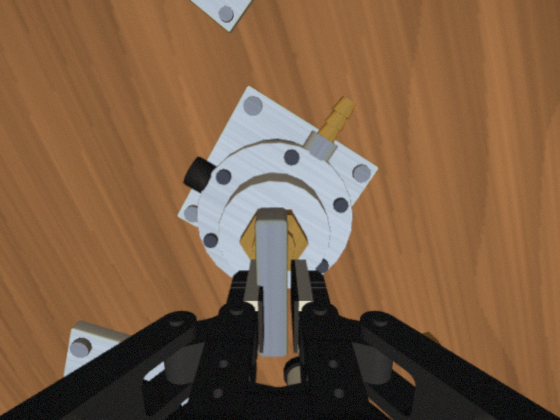

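The tool settled about 6 mm off along the bar, and about 2.6 mm across it, which agrees with the side force. I'll reopen, correct and close again.

Request:
{"method": "carry_out", "body": {
  "rows": [
    [[0,0,0,0,0,0,0.2],[0,0,0,0,0,0,0.2],[0,0,0,-1,-3,0,0.2],[0,0,0,-2.5,-6,0,0.2],[0,0,0,-2.5,-6,0,0.2],[0,0,0,-2.5,-6,0,0.2],[0,0,0,-2.5,-6,0,0.2]]
  ]
}}

```text
t: 3.95
eef_pos: [0.5061, -0.0711, 0.2118]
orientation: [3.096, -0.528, -0.003]
ft_force: [0.3, -0.2, 0.2]
grip_width: 0.0339
```

```bash
python3 -c "
from h import *
goal([.506,-.071,.211],np.radians(-108.5))
d=ctrl.snapshot('wrist');cv2.imwrite('pics/w3.png',d['frame'][:,:,::-1])
print(proj(d,[[.506,-.071,.166],[.506,-.071,.116]]))
"
```

```text
t 3.95 eef [ 0.5061 -0.0711  0.2118] q [-4.110e-01  3.810e-01  5.940e-01  1.994e+00 -2.800e-01  8.480e-01
 -1.000e-03] rot [ 0.0012  0.0017 -0.0151] shift [-0.1 -0.1  0.8] F [ 0.31 -0.2   0.25] M [ 0.028 -0.001 -0.03 ] w 0.033937530362041
[[276.05399593 309.8911822 ]
 [276.70526219 254.90787309]]
```

View pics/w3.png

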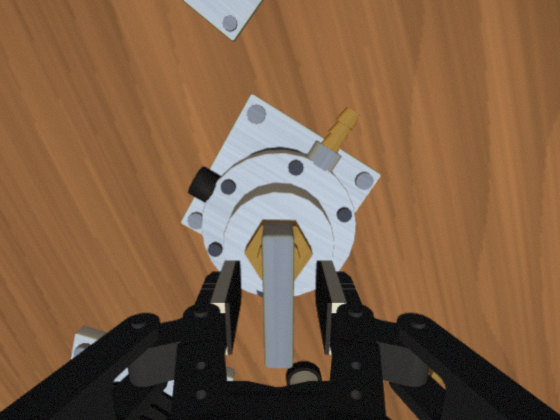

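Request:
{"method": "carry_out", "body": {
  "rows": [
    [[0,0,0,0,0,0,0.6],[0,0,0,0,0,0,1],[0,0,0,0,0,0,1],[0,0,0,0,0,0,1],[0,0,0,0,0,0,1],[0,0,0,0,0,0,1]]
  ],
  "squeeze": 50
}}

```text
t: 4.6
eef_pos: [0.5062, -0.0713, 0.2119]
orientation: [3.096, -0.528, -0.002]
ft_force: [0.4, -0.8, 2.8]
grip_width: 0.0108
```

```bash
python3 -c "
from h import *
goal([.506,-.071,.211],np.radians(-108.5))
"
```

```text
t 4.6 eef [ 0.5062 -0.0713  0.2119] q [-4.110e-01  3.810e-01  5.940e-01  1.994e+00 -2.800e-01  8.480e-01
 -1.000e-03] rot [ 0.0011  0.0013 -0.0152] shift [-0.2 -0.2  0.9] F [ 0.42 -0.81  2.79] M [-0.212 -0.139  0.075] w 0.010757338162551058
```

Request:
{"method": "carry_out", "body": {
  "rows": [
    [[0,0,0.1,0,0,0,1],[0,0,0.2,0,0,0,1],[0,0,0.3,0,0,0,1],[0,0,0.4,0,0,0,1],[0,0,0.5,0,0,0,1],[0,0,0.6,0,0,0,1],[0,0,0.6,0,0,0,1]]
  ]
}}

```text
t: 5.3
eef_pos: [0.5058, -0.0709, 0.2118]
orientation: [2.798, -1.425, -0.004]
ft_force: [-3.8, 1.9, 7.2]
grip_width: 0.0111
```

```bash
cat >> h.py <<'E'
def st():
    s=ctrl.sense();Rm=R.from_rotvec(s["orientation"]).as_matrix()
    y=Rm[:,1]; a=np.arctan2(y[1],y[0]); cw=(np.radians(-108.5)-a+.5)%(2*np.pi)-.5
    sh=(Rm.T@(np.array([.506,-.071,.211])-s["eef_pos"])*1000).round(1)
    print("t %.2f cw %.3f q7 %.3f"%(s["t"],cw,s["qpos"][6]),"shift",sh,"F",s["ft_force"].round(1),"M",s["torque"].round(3),"w",round(s["grip_width"],4))
E
python3 -c "
from h import *
st()
"
```

```text
t 5.30 cw 0.619 q7 -0.529 shift [ 0.2 -0.1  0.8] F [-3.8  1.9  7.2] M [ 0.364  0.941 -0.079] w 0.0111
```

Request:
{"method": "carry_out", "body": {
  "rows": [
    [[0,0,0.08,0,0,0,1],[0,0,0.16,0,0,0,1],[0,0,0.24,0,0,0,1],[0,0,0.32,0,0,0,1],[0,0,0.4,0,0,0,1]]
  ]
}}

```text
t: 5.8
eef_pos: [0.5056, -0.0705, 0.2118]
orientation: [2.457, -1.956, -0.005]
ft_force: [-3.2, 3.0, 6.8]
grip_width: 0.011
```

```bash
python3 -c "
from h import *
st()
"
```

```text
t 5.80 cw 1.022 q7 -0.874 shift [ 0.6 -0.3  0.8] F [-3.2  3.   6.8] M [0.689 0.771 0.13 ] w 0.011
```

Request:
{"method": "carry_out", "body": {
  "rows": [
    [[0,0,0.08,0,0,0,1],[0,0,0.16,0,0,0,1],[0,0,0.24,0,0,0,1],[0,0,0.32,0,0,0,1],[0,0,0.4,0,0,0,1]]
  ]
}}

```text
t: 6.3
eef_pos: [0.5056, -0.0701, 0.2118]
orientation: [2.015, -2.407, -0.006]
ft_force: [-2.1, 3.2, 6.0]
grip_width: 0.0111
```

```bash
python3 -c "
from h import *
st()
"
```

```text
t 6.30 cw 1.425 q7 -1.212 shift [ 0.8 -0.6  0.8] F [-2.1  3.2  6. ] M [0.739 0.431 0.096] w 0.0111
```

Request:
{"method": "carry_out", "body": {
  "rows": [
    [[0,0,0.08,0,0,0,1],[0,0,0.16,0,0,0,1],[0,0,0.24,0.5,-0.5,0,1],[0,0,0.32,0.5,-0.5,0,1],[0,0,0.4,0.5,-0.5,0,1],[0,0,0.48,0.5,-0.5,0,1],[0,0,0.53,0.5,-0.5,0,1]]
  ]
}}

```text
t: 7.0
eef_pos: [0.506, -0.0697, 0.2118]
orientation: [1.311, -2.852, -0.007]
ft_force: [-1.1, 6.7, 6.9]
grip_width: 0.0109
```

```bash
python3 -c "
from h import *
st()
"
```

```text
t 7.00 cw 1.957 q7 -1.649 shift [ 1.  -0.8  0.8] F [-1.1  6.7  6.9] M [1.479 0.476 0.092] w 0.0109
```

Request:
{"method": "carry_out", "body": {
  "rows": [
    [[0,0,0.04,0,0,0,1],[0,0,0.06,0,0,0,1]]
  ]
}}

```text
t: 7.2
eef_pos: [0.506, -0.0694, 0.2119]
orientation: [1.223, -2.891, -0.008]
ft_force: [-0.3, 2.5, 5.4]
grip_width: 0.0111
```

```bash
python3 -c "
from h import *
st()
"
```

```text
t 7.20 cw 2.018 q7 -1.699 shift [ 1.2 -1.1  0.8] F [-0.3  2.5  5.4] M [0.454 0.249 0.121] w 0.0111
```

Request:
{"method": "carry_out", "body": {
  "rows": [
    [[0,0,0.03,0,0,0,1],[0,0,0.06,0,0,0,1]]
  ]
}}

```text
t: 7.4
eef_pos: [0.5061, -0.0693, 0.2119]
orientation: [1.133, -2.927, -0.008]
ft_force: [-1.2, 1.0, 4.3]
grip_width: 0.011
```

```bash
python3 -c "
from h import *
st()"
```

```text
t 7.40 cw 2.080 q7 -1.749 shift [ 1.2 -1.2  0.9] F [-1.2  1.   4.3] M [0.194 0.054 0.099] w 0.011
```

Request:
{"method": "carry_out", "body": {
  "rows": [
    [[0,0,0.03,0,0,0,1],[0,0,0.06,0,0,0,1]]
  ]
}}

```text
t: 7.6
eef_pos: [0.5061, -0.0693, 0.2119]
orientation: [1.041, -2.961, -0.008]
ft_force: [0.5, 0.5, 4.5]
grip_width: 0.0112
```

```bash
python3 -c "
from h import *
st()"
```

```text
t 7.60 cw 2.143 q7 -1.800 shift [ 1.1 -1.3  0.9] F [0.5 0.5 4.5] M [ 0.223 -0.041  0.082] w 0.0112
```

Request:
{"method": "carry_out", "body": {
  "rows": [
    [[0,0,0.03,0,0,0,1],[0,0,0.06,0,0,0,1]]
  ]
}}

```text
t: 7.8
eef_pos: [0.5061, -0.0692, 0.2119]
orientation: [0.948, -2.992, -0.007]
ft_force: [0.4, 0.9, 3.5]
grip_width: 0.0112
```

```bash
python3 -c "
from h import *
st()"
```

```text
t 7.80 cw 2.205 q7 -1.851 shift [ 1.1 -1.4  0.9] F [0.4 0.9 3.5] M [ 0.146 -0.07   0.123] w 0.0112
```

Request:
{"method": "carry_out", "body": {
  "rows": [
    [[0,0,0.03,0,0,0,1],[0,0,0.06,0,0,0,1]]
  ]
}}

```text
t: 8.0
eef_pos: [0.5062, -0.0692, 0.2119]
orientation: [0.854, -3.02, -0.007]
ft_force: [0.3, 1.2, 3.2]
grip_width: 0.0109
```

```bash
python3 -c "
from h import *
st()"
```

```text
t 8.00 cw 2.268 q7 -1.903 shift [ 1.1 -1.4  0.9] F [0.3 1.2 3.2] M [ 0.241 -0.099  0.116] w 0.0109
```

Request:
{"method": "carry_out", "body": {
  "rows": [
    [[0,0,0.03,0,0,0,1],[0,0,0.06,0,0,0,1]]
  ]
}}

```text
t: 8.2
eef_pos: [0.5062, -0.0691, 0.2119]
orientation: [0.759, -3.045, -0.007]
ft_force: [0.6, 1.0, 3.6]
grip_width: 0.0115
```

```bash
python3 -c "
from h import *
st()"
```

```text
t 8.20 cw 2.330 q7 -1.955 shift [ 1.1 -1.5  0.9] F [0.6 1.  3.6] M [ 0.269 -0.194  0.095] w 0.0115
```

Request:
{"method": "carry_out", "body": {
  "rows": [
    [[0,0,0.03,0,0,0,1],[0,0,0.06,0,0,0,1]]
  ]
}}

```text
t: 8.4
eef_pos: [0.5063, -0.0691, 0.2119]
orientation: [0.663, -3.067, -0.007]
ft_force: [0.3, 0.6, 3.5]
grip_width: 0.0113
```

```bash
python3 -c "
from h import *
st()"
```

```text
t 8.40 cw 2.393 q7 -2.009 shift [ 1.  -1.6  0.9] F [0.3 0.6 3.5] M [ 0.242 -0.285  0.139] w 0.0113
```

Request:
{"method": "carry_out", "body": {
  "rows": [
    [[0,0,0.03,0,0,0,1],[0,0,0.05,0,0,0,1]]
  ]
}}

```text
t: 8.6
eef_pos: [0.5063, -0.0691, 0.2119]
orientation: [0.583, -3.084, -0.007]
ft_force: [1.2, 1.4, 3.6]
grip_width: 0.0113
```

```bash
python3 -c "
from h import *
st()"
```

```text
t 8.60 cw 2.445 q7 -2.054 shift [ 1.  -1.7  0.9] F [1.2 1.4 3.6] M [ 0.273 -0.336  0.066] w 0.0113
```

Request:
{"method": "carry_out", "body": {
  "rows": [
    [[0,0,0.03,0,0,0,1],[0,0,0.06,0,0,0,1]]
  ]
}}

```text
t: 8.8
eef_pos: [0.5064, -0.0691, 0.2119]
orientation: [0.486, -3.1, -0.006]
ft_force: [1.4, 1.7, 2.5]
grip_width: 0.0111
```

```bash
python3 -c "
from h import *
st()"
```

```text
t 8.80 cw 2.508 q7 -2.109 shift [ 0.9 -1.7  0.9] F [1.4 1.7 2.5] M [ 0.294 -0.445  0.031] w 0.0111
```

Request:
{"method": "carry_out", "body": {
  "rows": [
    [[0,0,0.03,0,0,0,1],[0,0,0.06,0,0,0,1]]
  ]
}}

```text
t: 9.0
eef_pos: [0.5065, -0.069, 0.2119]
orientation: [0.389, -3.114, -0.006]
ft_force: [1.6, 1.7, 2.8]
grip_width: 0.0108
```

```bash
python3 -c "
from h import *
st()"
```

```text
t 9.00 cw 2.570 q7 -2.165 shift [ 0.9 -1.8  0.9] F [1.6 1.7 2.8] M [ 0.274 -0.485  0.134] w 0.0108
```

Request:
{"method": "carry_out", "body": {
  "rows": [
    [[0,0,0.03,0,0,0,1],[0,0,0.06,0,0,0,1]]
  ]
}}

```text
t: 9.2
eef_pos: [0.5065, -0.069, 0.2119]
orientation: [0.291, -3.125, -0.006]
ft_force: [2.1, 1.2, 1.5]
grip_width: 0.0114
```

```bash
python3 -c "
from h import *
st()"
```

```text
t 9.20 cw 2.633 q7 -2.221 shift [ 0.8 -1.8  0.9] F [2.1 1.2 1.5] M [ 0.316 -0.597  0.111] w 0.0114
```

Request:
{"method": "carry_out", "body": {
  "rows": [
    [[0,0,0.03,0,0,0,1],[0,0,0.05,0,0,0,1]]
  ]
}}

```text
t: 9.4
eef_pos: [0.5065, -0.069, 0.2119]
orientation: [0.209, -3.131, -0.006]
ft_force: [2.7, -0.4, 0.9]
grip_width: 0.0111
```

```bash
python3 -c "
from h import *
st()"
```

```text
t 9.40 cw 2.685 q7 -2.269 shift [ 0.8 -1.9  0.9] F [ 2.7 -0.4  0.9] M [ 0.229 -0.582  0.197] w 0.0111
```

Torque has risen to 0.197 N m, so I'll take smaller steps.

Request:
{"method": "carry_out", "body": {
  "rows": [
    [[0,0,0.02,0,0,0,1]]
  ]
}}

```text
t: 9.5
eef_pos: [0.5066, -0.069, 0.2119]
orientation: [0.176, -3.133, -0.006]
ft_force: [1.5, 1.0, 1.5]
grip_width: 0.0112
```

```bash
python3 -c "
from h import *
st()"
```

```text
t 9.50 cw 2.706 q7 -2.289 shift [ 0.8 -1.9  0.9] F [1.5 1.  1.5] M [ 0.173 -0.545  0.569] w 0.0112
```

The torque jumped to 0.57 N m, so the needle bottomed at about 2.68–2.70. I'll hold briefly with no further turning.

Request:
{"method": "carry_out", "body": {
  "rows": [
    [[0,0,-0.005,0,0,0,1],[0,0,-0.005,0,0,0,1]]
  ]
}}

```text
t: 9.7
eef_pos: [0.5066, -0.069, 0.2119]
orientation: [0.185, -3.133, -0.006]
ft_force: [1.8, -0.2, 1.4]
grip_width: 0.0109
```

```bash
python3 -c "
from h import *
st()
d=ctrl.snapshot('wrist');cv2.imwrite('pics/w4.png',d['frame'][:,:,::-1])"
```

```text
t 9.70 cw 2.701 q7 -2.284 shift [ 0.8 -1.9  0.9] F [ 1.8 -0.2  1.4] M [ 0.175 -0.487  0.46 ] w 0.0109
```

View pics/w4.png

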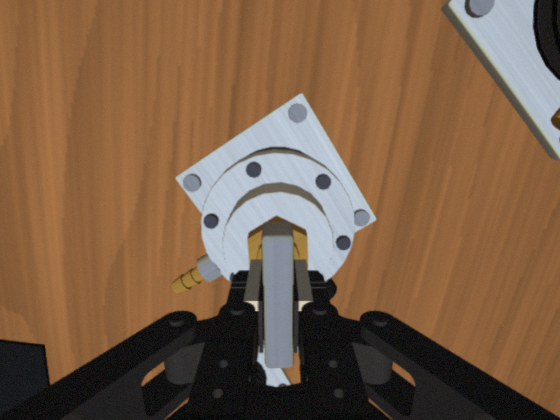

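The picture shows the bar still held at (279,290), and the reading is steady at 0.46 N m. I take the seat as cw ≈ 2.685, so the goal is cw ≈ 1.115.

Request:
{"method": "carry_out", "body": {
  "rows": [
    [[0,0,-0.1,0,0,0,1],[0,0,-0.2,0,0,0,1],[0,0,-0.3,0,0,0,1],[0,0,-0.4,0,0,0,1],[0,0,-0.5,0,0,0,1],[0,0,-0.6,0,0,0,1],[0,0,-0.7,0,0,0,1],[0,0,-0.8,0,0,0,1]]
  ]
}}

```text
t: 10.55
eef_pos: [0.506, -0.0694, 0.2119]
orientation: [1.395, -2.812, -0.008]
ft_force: [-3.1, -0.9, 3.8]
grip_width: 0.0112
```

```bash
python3 -c "
from h import *
st()"
```

```text
t 10.55 cw 1.898 q7 -1.631 shift [ 1.3 -1.   0.9] F [-3.1 -0.9  3.8] M [-0.215  0.634 -0.084] w 0.0112
```

Request:
{"method": "carry_out", "body": {
  "rows": [
    [[0,0,-0.1,0,0,0,1],[0,0,-0.2,0,0,0,1],[0,0,-0.3,0,0,0,1],[0,0,-0.4,0,0,0,1],[0,0,-0.5,0,0,0,1],[0,0,-0.6,0,0,0,1],[0,0,-0.7,0,0,0,1],[0,0,-0.78,0,0,0,1]]
  ]
}}

```text
t: 11.35
eef_pos: [0.5056, -0.0702, 0.2119]
orientation: [2.364, -2.068, -0.009]
ft_force: [-0.7, -3.7, 3.8]
grip_width: 0.011
```

Request:
{"method": "carry_out", "body": {
  "rows": [
    [[0,0,0,0,0,0,1],[0,0,0,0,0,0,1]]
  ]
}}

```text
t: 11.55
eef_pos: [0.5055, -0.0704, 0.2119]
orientation: [2.361, -2.071, -0.009]
ft_force: [1.1, -1.3, 2.0]
grip_width: 0.0112
```

```bash
python3 -c "
from h import *
st()"
```

```text
t 11.55 cw 1.117 q7 -0.980 shift [ 0.7 -0.4  0.9] F [ 1.1 -1.3  2. ] M [-0.266 -0.219  0.057] w 0.0112
```

At cw 1.117, which is 1.57 rad back from the seat. I'll release and lift clear.

Request:
{"method": "carry_out", "body": {
  "rows": [
    [[0,0,0,0,0,0,0.5],[0,0,0,0,0,0,0.2],[0,0,0,0,0,0,0.2],[0,0,0,0,0,0,0.2],[0,0,0,0,0,-20,0.2],[0,0,0,0,0,-50,0.2],[0,0,0,0,0,-85,0.2],[0,0,0,0,0,-100,0.2]]
  ]
}}

```text
t: 12.35
eef_pos: [0.5065, -0.0711, 0.3144]
orientation: [-2.361, 2.072, 0.006]
ft_force: [-0.9, -0.0, -0.1]
grip_width: 0.0342
```

Request:
{"method": "carry_out", "body": {
  "rows": [
    [[0,0,0,0,0,0,0.2],[0,0,0,0,0,0,0.2]]
  ]
}}

```text
t: 12.55
eef_pos: [0.5064, -0.0708, 0.314]
orientation: [-2.361, 2.071, 0.006]
ft_force: [0.1, 0.4, -0.2]
grip_width: 0.034
```

```bash
python3 -c "
from h import *
st()
d=ctrl.snapshot('wrist');cv2.imwrite('pics/w5.png',d['frame'][:,:,::-1])
d=ctrl.snapshot('side');cv2.imwrite('pics/s5.png',d['frame'][:,:,::-1])"
```

```text
t 12.55 cw 1.117 q7 -1.104 shift [  0.5   0.3 103. ] F [ 0.1  0.4 -0.2] M [0.01  0.001 0.001] w 0.034
```

View pics/w5.png

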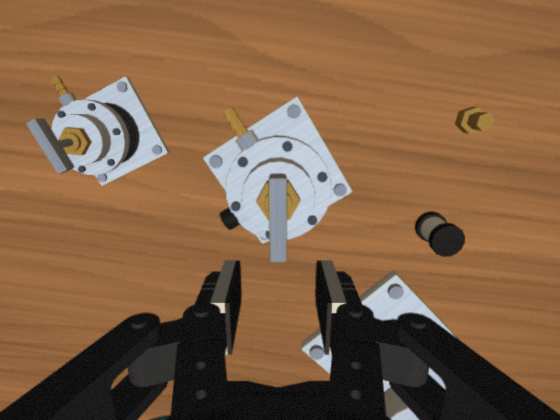

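View pics/s5.png

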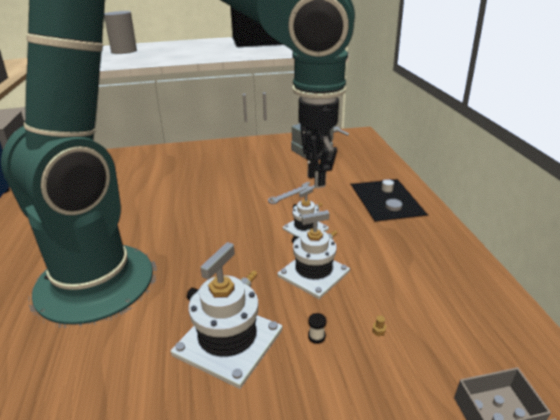

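```bash
python3 -c "
from h import *
print(ctrl.hand_in())"
```

```text
the job is handed in; nothing more can be done
None
```

I set the valve on the middle pump head (its plate measured 120 mm) to a quarter turn open from the seat, then handed the job in. No verdict is reported.

**Seating:** I gripped the T-bar with 50 N and turned it clockwise in small steps at about 0.1 N m. At about 2.68 rad the torque jumped to 0.57 N m and held at 0.46 N m, which is below the 0.8 N m at which the cartridge slips.

**Back-off:** I backed it off 1.57 rad from the estimated seat angle, opened the fingers and lifted about 100 mm clear.

**Last checks:**
- **Bar:** the bar still lines up with the gripper's angle after release, and the wrist force is about zero.
- **Cartridge and loose parts:** by eye, the brass hex looks unturned and the filter and union unmoved in the last pictures. I did not measure these, or look at the spanner separately.
- **First grasp:** it was about 6 mm off along the bar and pushed sideways with about 18 N, so I reopened, corrected it and closed again before turning.
- **Seat angle:** the estimate is good to only about 0.02 rad, well inside the 18 degrees allowed.

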